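# Take the lockout lock off the lathe isolator and show it to the tag reader

### The job

The lathe is cleared for use: on the cream isolator box, turn the dial of the lock clockwise, click by click, until its pointer points along the shackle towards the shackle's upright tab and the dial sits in that notch; then pull the shackle fully out by its tab and lift the lock straight up off the staple. Carry the lock over the tag reader pad and hold it there level, dial up, with the shackle still out, about 8 cm above the pad and centred over it without touching it; finish while holding it there. Leave the other things on the bench where they stand.

Things in the scene. Friction and masses are not known exactly. Their poses are not given: they have to be found in the camera images.
- isolator: Cream painted steel box fixed to the bench, 200 (x) x 220 (y) x 60 mm high; origin at the centre of its underside. A 31 mm wide, 21 mm high round-bar (7 mm) staple stands on its top at x=-35, y=-30 mm of the box, its plane along the box's x; the lock stands over this staple.
- lock: Loose aluminium bar padlock, 0.5 to 0.75 kg: block 50 (x) x 84 (y) x 38 mm high, z up, origin at the centre of its underside, standing on the box's top. A slot in its underside along x, 11 mm wide and 22 high, straddles the staple (2 mm play a side: it cannot twist); the shackle crosses the slot through the staple. Room for fingers beside both x faces (50 mm apart).
- dial_grip (a point): Middle of the dial's grip ridge, on its axis, 58 mm above the lock's underside. The dial on the lock's top is a black disc of 40 mm diameter, top face 47 mm above the underside, with an upright ridge 10 mm thick (x), 36 long (y), its top 69 mm above the underside. A small low beak at the ridge's +y end, reaching 29 mm from the axis, is the pointer: it points along the point's +y.
- dial (a joint): Turn of the dial, rad, counter-clockwise from above positive. 0 = pointer along the lock's +y, towards the shackle's tab: only here (about +-0.1) is the shackle free. Click notches every 0.524 (0, 0.524, 1.047 ...) on a spring catch of about 0.05 Nm: let go near a notch, it settles there and stays. Starts in a notch 2 to 4 clicks above 0; stops at -0.6 and 2.6.
- shackle_grip (a point): On the shackle's tab, 34 mm above the lock's underside. The shackle is a steel bar of 8 mm diameter along the lock's y, 8.5 mm above the underside, ending outside the block in an upright tab 10 (x) x 20 (y) x 38 mm, its top 42 mm above the underside, its middle 66 mm to +y of the lock's origin when shut, 14 mm clear of the block.
- shackle (a joint): How far the shackle has been pulled out along the lock's +y, m: 0 shut, 0.032 fully out at its stop. It slides with about 2 N of friction and stays where it is left; while the dial is off its notch it has only about 3 mm of play.
- reader: Tag reader fixed to the bench, grey box 130 x 130 x 30 mm with a round black pad of 96 mm diameter on it; origin at the centre of its underside.
- reader_top (a point): Centre of the reader's pad, on its upper face, 34 mm above the bench.
- wax_tin: Bystander: closed tin, 48 mm diameter, 26 mm high, standing on the isolator box beyond the lock; origin under its centre.
- finish_jar: Bystander: jar of 44 mm diameter, 55 mm high, between the isolator and the reader; origin under its centre.
- turned_bowl: Bystander: wooden bowl of 120 mm diameter, 50 mm high; origin under its centre.
- sanding_block: Bystander: cork block 90 x 50 x 30 mm; origin under its centre.
- spindle_blank: Bystander: upright turned wooden spindle, 44 mm diameter, 100 mm high; origin under its centre.
- chuck_spanner: Bystander: spanner lying flat.
- bowl_blank: Bystander: wooden disc of 90 mm diameter, 35 mm high; origin under its centre.
Mind the look-alikes: they are no part of the job. Several things have the shape of the reader; the one meant has the colours described above.

How it is judged (in metres and radians):
On the way, in this order (a step that is already met when the one before it is completed fails the run):
1. the dial is in the opening notch, pointer towards the tab (value of joint dial between -0.13 and 0.13 rad), for 0.2 s.
2. the shackle is pulled fully out while the lock is still on the staple (value of joint shackle above 0.028 m and z of lock in the frame of isolator below 0.075 m), for 0.1 s.
3. the lock is lifted off the staple in the fingers (z of lock in the frame of isolator above 0.09 m and contact force between lock and the fingers above 1 N), for 0.1 s.
At the end, for the whole second after the job is handed in: The lock is held still in the fingers, its underside 40 to 120 mm above the reader's pad and its origin within 40 mm of the pad's centre, tilted less than 0.2 rad, dial up, shackle out by more than 25 mm, touching nothing but the fingers (horizontal distance between lock and reader_top below 0.04 m and z of lock in the frame of reader_top between 0.04 and 0.12 m and angle between lock's own z axis and vertical below 0.2 rad and value of joint shackle above 0.025 m and contact force between lock and the fingers above 1 N and contact force between lock and reader below 0.2 N and linear speed of lock below 0.03 m/s); the arm keeps its last pose, push and grip.
It fails at once if the lock strikes the reader (contact force between lock and reader above 2 N).
It fails at once if a bystander is pushed more than 30 mm (distance of any of wax_tin, finish_jar, turned_bowl, sanding_block, spindle_blank, chuck_spanner, bowl_blank from where it was at the start of the episode above 0.03 m).
It also fails if it takes over 61 s, if anything falls off the work surface, if the arm or the gripper's body presses on something with over 40 N, if the wrist force passes 120 N, or if a joint passes its speed limit or range.

### The arm

A 7-joint arm with a two-finger parallel gripper is mounted at the origin on the work surface. World frame = base frame: x ahead of the robot, y to its left, z up, the work surface at z = 0. Lengths are in mm, angles in rad, forces in N, time in s.
With the tool pointing down it reaches from about 400 to 875 mm from the base axis. Payload 4.4 kg.
Tool frame: the origin (TCP) lies at the very end of the fingers, on their centre line; the grasp point (between the pads) lies ctrl.grip_depth behind it (ctrl.grip_depth is the distance from the TCP to the grasp point, in mm); y points along the fingers, x is the direction in which the jaws open and shut, and the axes are right-handed (so a half turn about y gives the same grasp; the last joint's range is limited). The gripper opens to 85 mm and grips with 20 to 120 N. Pads are 22 mm wide; open, the fingers measure 114 mm over their backs; the gripper's body (76 mm by 85 mm) begins 54 mm behind the grasp point. The pads swing forward as they close: fully open they stand 13 mm farther back than shut.
Start: joints at [1.267, 0.628, 0.038, 1.517, -0.027, 0.996, -0.02], TCP at [153.145, -631.716, 231.313] pointing down, gripper open.
Joint ranges: [-3.06, 3.06], [-0.37, 2.12], [-1.25, 1.32], [0.18, 2.47], [-1.1, 4.24], [0.23, 1.98], [-2.94, 2.94]. Speed limits (rad/s): [2.57, 2.57, 3.14, 3.14, 3.14, 3.14, 3.14].

### API

Orientations are given as [roll, pitch, yaw] about the fixed x, y, z axes, in that order (R = Rz(yaw) Ry(pitch) Rx(roll)).
In Python, from cell import ctrl gives the robot as it stands.
- The arm moves only by the tool apply_moves, never from a script. Its argument "motion" is a list of rows, each a list of 5 numbers: the shift along the tool's x, y, z in cm, then the turn about the tool's y in rad, then the finger opening in cm, from 0 to 8.54. In form: [[tx, ty, tz, roll, hand], ...]. A call has 1 to 20 rows; each row is the pose to reach, as a shift and turn from the pose commanded when the call began, along the tool's axes at that moment; what a row does not reach only later rows make up. A row lasts 1/8 s, in which the tool goes at most 62.5 mm and 10.7 degrees, less where a joint would pass 70% of its speed; a pose out of reach is approached as far as the arm can. A call with a gripper value outside its range is refused whole. The fingers move at their own pace and stop on an object; the grip force is fixed at half the most. Time passes only in rows, so rows that repeat a pose let the fingers close. It gives the time, the measured TCP pose, the force and the opening at its end, in the units of the state.
- ctrl.read_state(): the state, without advancing time (a new reading comes with each control period).
- ctrl.get_image(name): name is "scene" or "top"; returns a dict with "image" (480x640x3 uint8, red, green, blue), "vfov" (degrees; the focal length in pixels is half the picture's height over the tangent of half this angle, whatever the lens; pixels are square), "cx", "cy" (the principal point, pixels), "k1" (the pictures are not rectified: a ray, as slopes to the right and down, at radius r is drawn at 1 + k1 r^2 times it, then the intrinsics apply), "extrinsics" (4x4, takes a point from world to camera coordinates). Camera axes: x right, y up, looking along -z (the intrinsics and any distortion apply to the point x, -y, -z); pixel columns grow to the right and rows downward; lengths in mm; the calibration is good to about 2 mm. A picture is of the moment at which its call begins. There is no depth.
- ctrl.finish_job(): hands the job in, once; it reports no verdict.
Trained networks look in a picture, given as the dict that the camera call returned (one of the last four; its "shot" number tells which), for a name from the list of things; names that differ only in an ending like _2 or _b are one class to them, and where a whole thing is asked for, a point or a joint stands for the part that bears it (a point fixed in the world has none). Each returns a list of dicts, best first, with "confidence" (0 to 1); they miss things now and then, are a little off and sometimes report something else, mostly with a low value. They report only what shows in the picture. A call takes as long as a camera call. They do not tell look-alikes from the thing itself.
- ctrl.search_frame(picture, query): "location" ([x, y, z] in mm, in world coordinates, good to about 4 mm: the middle of the surface that is visible of it).
- ctrl.mark_of(picture, query): "location" ([x, y, z] in mm, in world coordinates, good to about 4 mm: a listed point, or the origin of a listed thing).
The state is a dict: "clock": time; "qpos": joint angles; "qd": joint speeds; "tau": joint torques, N m; "eef_pos": TCP position; "tool_rot": TCP orientation; "force": force on the tool from outside, world axes, zero at the start; "torque": the same for the moment, N m; "width": finger opening in mm.
Only numpy, scipy, OpenCV 4.12 (cv2) and the standard library are available. Lean on these libraries where they do the work, as an engineer would, in place of code of your own. Each camera call takes 0.05 s, during which the arm holds its last target.

## Working session

There is one attempt and no reset: what is moved stays moved. The work goes in short steps, Python scripts to look and compute and a tool call to move; the robot and the scene stay as the last step left them, time stands still between calls to the robot, and variables do not carry over. Pictures are saved under pics/ and viewed, and the job is handed in when it is done.

Besides the shell and the picture viewer there is one more tool, called after "Request:" as a command line: name --pt "numbers of a row" for each row, then --argument value for the rest. apply_moves: Moves the arm, as the interface text tells. Its arguments: {"type":"object","properties":{"motion":{"type":"array","items":{"type":"array","items":{"type":"number"}}}},"required":["motion"]}

```bash
mkdir -p pics; ls; cat > h.py <<'E'
import numpy as np, cv2, json
from cell import ctrl
from scipy.spatial.transform import Rotation as R
def shot(n,f=None):
    p=ctrl.get_image(n)
    if f: cv2.imwrite('pics/'+f,p['image'][:,:,::-1])
    return p
def K(p):
    f=240/np.tan(np.radians(p['vfov'])/2); return f
def proj(p,P):
    P=np.atleast_2d(P); E=np.array(p['extrinsics']); c=P@E[:3,:3].T+E[:3,3]
    s=np.c_[c[:,0]/-c[:,2],-c[:,1]/-c[:,2]]; r2=(s**2).sum(1,keepdims=True)
    return s*(1+p['k1']*r2)*K(p)+[p['cx'],p['cy']]
def ray(p,uv,z):
    d=(np.array(uv,float)-[p['cx'],p['cy']])/K(p); s=d.copy()
    for _ in range(50): s=d/(1+p['k1']*(s@s))
    E=np.array(p['extrinsics']); Rm=E[:3,:3]; o=-Rm.T@E[:3,3]; v=Rm.T@np.array([s[0],-s[1],-1])
    return o+v*(z-o[2])/v[2]
def tool():
    s=ctrl.read_state(); return np.array(s['eef_pos']),R.from_euler('xyz',s['tool_rot']).as_matrix(),s
E
python3 - <<'E'
from h import *
for n in ('scene','top'):
    p=shot(n,n+'1.png'); print(n,p['vfov'],p['cx'],p['cy'],p['k1'],np.round(p['extrinsics'],3).tolist())
    for q in ['isolator','lock','dial_grip','shackle_grip','reader','reader_top','wax_tin','finish_jar','turned_bowl','sanding_block','spindle_blank','chuck_spanner','bowl_blank']:
        print(q,[(np.round(d['location']).tolist(),round(d['confidence'],2),proj(p,d['location'])[0].round().tolist()) for d in ctrl.mark_of(p,q)])
t,r,s=tool(); print(t,r.round(3).tolist(),s,ctrl.grip_depth)
E
```

```text
pics
scene 46.549729206529555 318.23498483397776 233.6956685568368 0.05720732974637611 [[0.492, 0.871, -0.011, -246.981], [-0.67, 0.387, 0.633, 252.688], [0.556, -0.304, 0.774, -1765.374], [0.0, 0.0, 0.0, 1.0]]
isolator [([543.0, -230.0, 0.0], 0.76, [246.0, 314.0])]
lock []
dial_grip [([512.0, -258.0, 118.0], 0.52, [224.0, 283.0])]
shackle_grip [([513.0, -191.0, 98.0], 0.51, [251.0, 276.0])]
reader [([468.0, 246.0, 3.0], 0.96, [388.0, 221.0]), ([247.0, 318.0, 2.0], 0.86, [367.0, 165.0]), ([301.0, -227.0, -2.0], 0.82, [210.0, 248.0]), ([658.0, 375.0, 0.0], 0.57, [467.0, 250.0])]
reader_top [([652.0, 379.0, 35.0], 0.87, [470.0, 240.0]), ([306.0, -226.0, 33.0], 0.84, [209.0, 241.0]), ([474.0, 250.0, 35.0], 0.6, [391.0, 214.0]), ([243.0, 322.0, 35.0], 0.58, [368.0, 156.0])]
wax_tin [([612.0, -184.0, 60.0], 0.82, [273.0, 314.0])]
finish_jar [([489.0, -15.0, -2.0], 0.66, [311.0, 264.0])]
turned_bowl [([697.0, 56.0, -0.0], 0.91, [376.0, 311.0])]
sanding_block [([377.0, 2.0, 2.0], 0.56, [297.0, 233.0])]
spindle_blank [([394.0, 460.0, 4.0], 0.67, [434.0, 177.0])]
chuck_spanner [([447.0, -474.
[... 1579 characters left out ...]
.4, 'qpos': array([ 1.26719181,  0.62837212,  0.03850437,  1.51740141, -0.02701816,
        0.9962706 , -0.01998497]), 'qd': array([ 5.27993874e-04,  7.37663928e-05, -1.35421037e-03,  1.69179725e-04,
       -7.80887761e-04,  5.26161955e-04,  7.53606851e-04]), 'tau': array([-5.34220380e-04, -5.63274300e+01,  1.22545816e+00, -1.93782538e+01,
        1.09388350e-02,  1.59027033e-03, -9.33570192e-06]), 'eef_pos': array([ 153.15572837, -631.72555904,  231.3311307 ]), 'tool_rot': array([-1.57074474e+00, -6.58622548e-05, -1.33301522e+00]), 'force': array([-1.20911134,  0.34742466, -0.46519476]), 'torque': array([ 0.00488238,  0.04400919, -0.05653326]), 'width': 85.21939367790462} 18.700000000000003
```

```bash
python3 - <<'E'
import cv2
a=cv2.imread('pics/scene1.png');b=cv2.imread('pics/top1.png')
cv2.imwrite('pics/c1.png',cv2.resize(b[150:350,340:500],None,fx=3.7,fy=3,interpolation=cv2.INTER_CUBIC)[:600])
cv2.imwrite('pics/c2.png',cv2.resize(a[220:360,150:330],None,fx=4,fy=4,interpolation=cv2.INTER_CUBIC))
E
```

```text
(no output)
```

View pics/scene1.png

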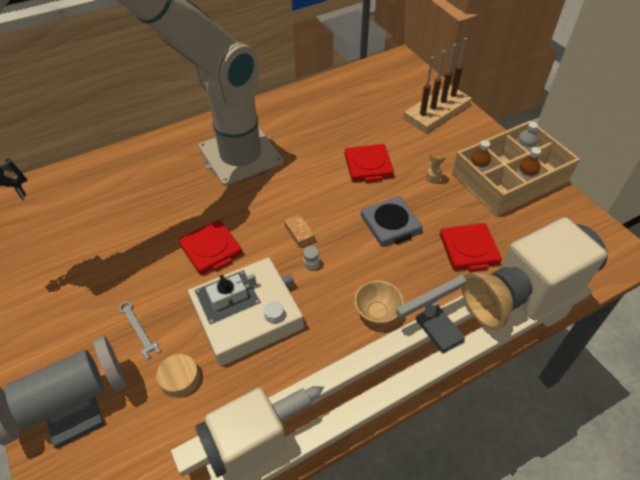

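View pics/top1.png

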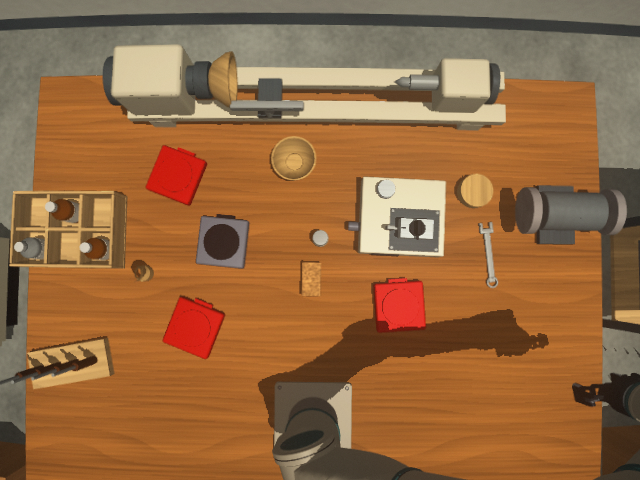

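```bash
python3 - <<'E'
import cv2
b=cv2.imread('pics/top1.png')
cv2.imwrite('pics/c1.png',cv2.resize(b[170:270,360:480],None,fx=6,fy=6,interpolation=cv2.INTER_CUBIC))
E
```

```text
(no output)
```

View pics/c1.png

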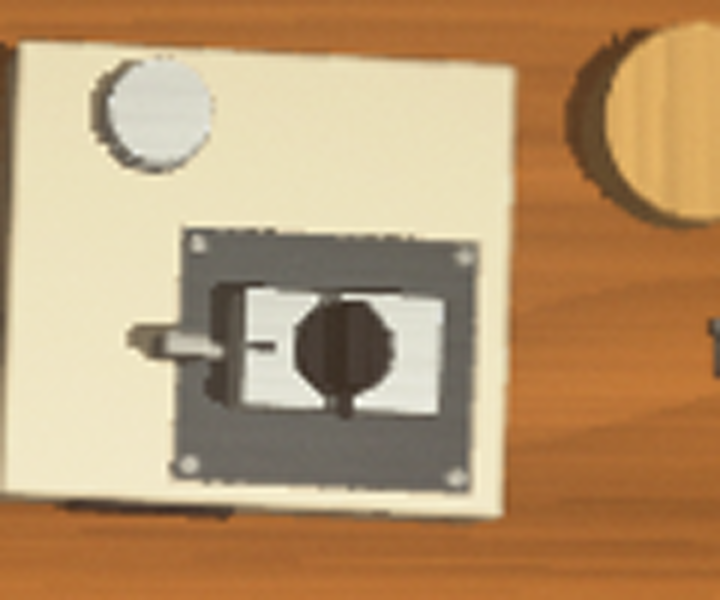

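View pics/c2.png

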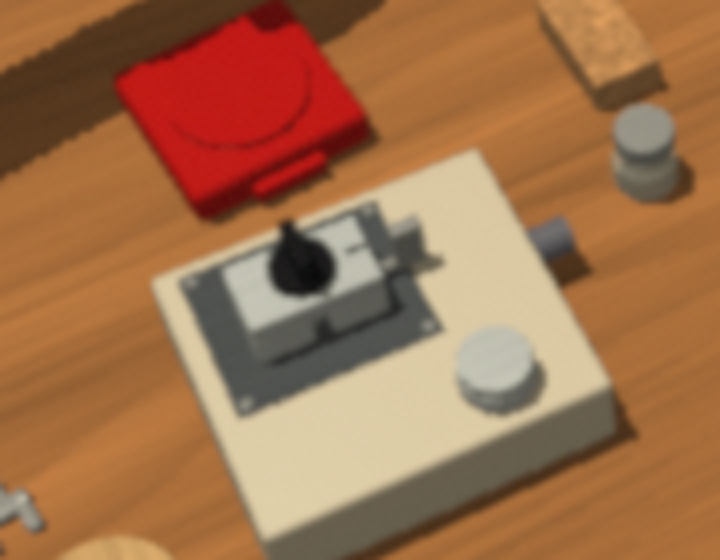

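The reader candidates are the grey box with the black pad (scene 391,217; top 222,242) and three red look-alikes (scene 369,160; 210,245; 470,245). Only the grey one fits the description. The pointer's beak points to world -x and the tab lies to +y, so the dial sits at about +1.57, or 3 clicks. Next I'll refine the geometry and confirm the reader in a crop.

```bash
python3 - <<'E'
from h import *
p=shot('top'); q=shot('scene')
C=[ray(p,np.array(c)/6+[359.6,169.6],60) for c in [(18,42),(515,65),(500,518),(2,497)]]
print('box top corners',np.round(C,1).tolist(),'centre',np.mean(C,0).round(1))
ed=[C[0]-C[1],C[3]-C[2]]; print('y-edge yaw',[np.arctan2(-e[0],e[1]).round(3) for e in ed],[np.linalg.norm(e).round(1) for e in ed])
ed=[C[0]-C[3],C[1]-C[2]]; print('x-edge yaw',[np.arctan2(e[1],e[0]).round(3) for e in ed],[np.linalg.norm(e).round(1) for e in ed])
L=[ray(p,np.array(c)/6+[359.6,169.6],98) for c in [(245,289),(444,299),(438,414),(240,407)]]
print('lock top',np.round(L,1).tolist(),np.mean(L,0).round(1))
print('dial disc',ray(p,np.array((344,348))/6+[359.6,169.6],107).round(1))
print('pointer',ray(p,np.array((344,412))/6+[359.6,169.6],107).round(1))
for pic in (p,q):
  for n in ('dial_grip','shackle_grip','lock','reader_top','isolator'):
    print(n,[np.round(d['location']).tolist() for d in ctrl.mark_of(pic,n)][:4])
# reader pad centroid
for pic,(u,v) in ((p,(222,242)),(q,(391,217))):
  g=cv2.cvtColor(pic['image'],cv2.COLOR_RGB2GRAY)[v-25:v+25,u-25:u+25]
  m=(g<45).astype(np.uint8); n,l,s,c=cv2.connectedComponentsWithStats(m); i=1+np.argmax(s[1:,4]); print('pad',s[i],ray(pic,c[i]+[u-25,v-25],34).round(1))
cv2.imwrite('pics/c3.png',np.hstack([cv2.resize(pic['image'][v-40:v+40,u-40:u+40,::-1],None,fx=5,fy=5) for pic,u,v in ((p,222,242),(q,391,217))]))
E
```

```text
box top corners [[646.1, -122.5, 60.0], [639.3, -340.4, 60.0], [441.1, -332.6, 60.0], [447.8, -116.7, 60.0]] centre [ 543.6 -228.    60. ]
y-edge yaw [np.float64(-0.031), np.float64(-0.031)] [np.float64(218.0), np.float64(216.0)]
x-edge yaw [np.float64(-0.029), np.float64(-0.039)] [np.float64(198.4), np.float64(198.4)]
lock top [[534.6, -215.3, 98.0], [531.5, -299.5, 98.0], [482.9, -296.8, 98.0], [484.9, -213.2, 98.0]] [ 508.5 -256.2   98. ]
dial disc [ 509.4 -255.3  107. ]
pointer [ 482.6 -255.2  107. ]
dial_grip [[512.0, -261.0, 119.0]]
shackle_grip [[513.0, -190.0, 98.0]]
lock [[509.0, -259.0, 62.0], [508.0, -261.0, 115.0], [475.0, 246.0, 38.0]]
reader_top [[474.0, 248.0, 38.0], [242.0, 323.0, 30.0], [306.0, -227.0, 32.0], [506.0, -259.0, 61.0]]
isolator [[546.0, -230.0, -4.0]]
dial_grip [[513.0, -258.0, 118.0]]
shackle_grip [[512.0, -191.0, 96.0]]
lock [[509.0, -251.0, 61.0]]
reader_top [[659.0, 380.0, 36.0], [308.0, -224.0, 31.0], [245.0, 322.0, 35.0], [473.0, 248.0, 32.0]]
isolator [[543.0, -231.0, 3.0]]
pad [  7   7  32  35 559] [479.1 259.7  34. ]
pad [  9  12  33  25 640] [479.4 245.1  34. ]
```

View pics/c3.png

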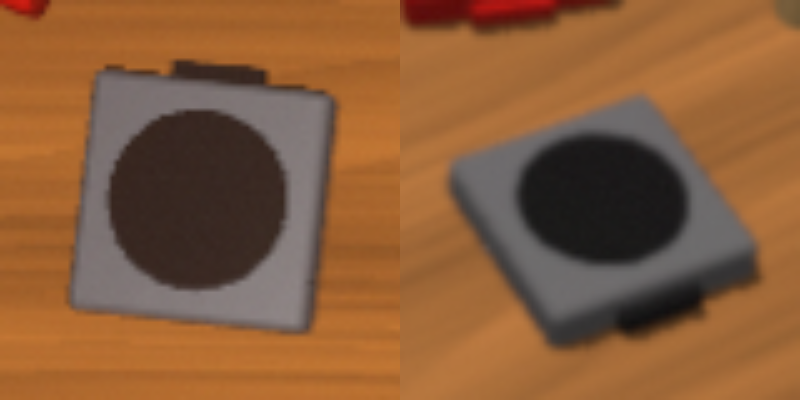

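The crop confirms it: a grey box with a black pad, pad centre at about (475, 247). The two views agree on the lock within a few mm: dial axis ≈ (509.5, -257), box yaw ≈ -0.03. Now I'll work out the approach.

```bash
cat >> h.py <<'E'
def go(tgt,jaw=None):
    t,r,s=tool(); d=r.T@(np.array(tgt)-t)/10
    out=f'shift cm {d.round(2).tolist()}'
    if jaw is not None:
        a=np.arctan2(r[1,0],r[0,0]); out+=f' roll {-(jaw-a):.3f} (or +-2pi)'
    print(out,'tcp',t.round(1),'w',round(s['width'],1),'F',s['force'].round(1),'t',round(s['clock'],2),'q',s['qpos'].round(2), 'gd',ctrl.grip_depth)
E
python3 - <<'E'
from h import *
go([509.5,-257,195],1.540)
p=ctrl.get_image('top');print(ray(p,np.array((198,200))/5+[181.6,201.6],34))
E
```

```text
shift cm [-28.02, 3.63, 43.46] roll -2.873 (or +-2pi) tcp [ 153.1 -631.7  231.3] w 85.2 F [-0.5  0.6 -0.8] t 2.0 q [ 1.27  0.63  0.04  1.52 -0.03  1.   -0.02] gd 18.700000000000003
[473.3508423 248.465803   34.       ]
```

Request:
apply_moves --pt "-2.8 0.4 4.35 -0.18 5" --pt "-5.6 0.8 8.7 -0.36 5" --pt "-8.4 1.2 13.0 -0.54 5" --pt "-11.2 1.6 17.4 -0.72 5" --pt "-14 2 21.7 -0.9 4" --pt "-16.8 2.4 26.1 -1.08 4" --pt "-19.6 2.8 30.4 -1.26 4" --pt "-22.4 3.2 34.8 -1.44 4" --pt "-25.2 3.4 39.1 -1.62 4" --pt "-28.0 3.63 43.46 -1.8 4" --pt "-28.0 3.63 43.46 -1.98 4" --pt "-28.0 3.63 43.46 -2.16 4" --pt "-28.0 3.63 43.46 -2.34 4" --pt "-28.0 3.63 43.46 -2.52 4" --pt "-28.0 3.63 43.46 -2.7 4" --pt "-28.0 3.63 43.46 -2.873 4" --pt "-28.0 3.63 43.46 -2.873 4" --pt "-28.0 3.63 43.46 -2.873 4"

```text
clock: 4.3
eef_pos: [509.5, -257.4, 195.0]
tool_rot: [-1.571, 0.0, 1.537]
force: [0.3, 0.2, 0.1]
width: 40.2
```

```bash
python3 - <<'E'
from h import *
go([509.5,-257,110],1.540)
p=shot('top');q=shot('scene')
cv2.imwrite('pics/c4.png',np.hstack([cv2.resize(a['image'][v-50:v+50,u-65:u+65,::-1],None,fx=3,fy=4) for a,u,v in ((p,420,227),(q,224,275))]))
E
```

```text
shift cm [0.04, 8.5, 0.01] roll -0.003 (or +-2pi) tcp [ 509.5 -257.4  195. ] w 40.2 F [0.3 0.2 0.1] t 4.3 q [ 0.88  0.66 -0.75  1.77  0.54  0.93  1.44] gd 18.700000000000003
```

View pics/c4.png

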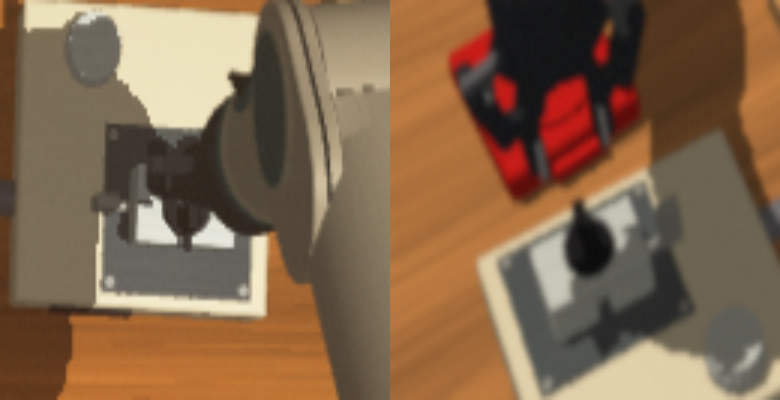

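Request:
apply_moves --pt "0.04 3 0 0 3.5" --pt "0.04 6 0 0 3.5" --pt "0.04 8 0 0 3.5" --pt "0.04 8.5 0 0 3.5" --pt "0.04 8.5 0 0 2.5" --pt "0.04 8.5 0 0 1.5" --pt "0.04 8.5 0 0 0.5" --pt "0.04 8.5 0 0 0.5" --pt "0.04 8.5 0 0 0.5"

```text
clock: 5.52
eef_pos: [510.3, -257.4, 111.1]
tool_rot: [-1.573, 0.001, 1.54]
force: [-1.0, -0.6, 5.5]
width: 8.4
```

```bash
python3 - <<'E'
from h import *
go([509.5,-257,110],1.540);print(tool()[2]['torque'])
E
```

```text
shift cm [0.03, 0.11, 0.08] roll -0.000 (or +-2pi) tcp [ 510.3 -257.4  111.1] w 8.4 F [-1.  -0.6  5.5] t 5.53 q [ 0.83  0.76 -0.66  1.84  0.65  0.77  1.35] gd 18.700000000000003
[-0.12569239  0.18178134 -0.01463413]
```

Request:
apply_moves --pt "0 -0.1 0 0 0.5" --pt "0 -0.1 0 0 0.5"

```text
clock: 5.78
eef_pos: [509.9, -257.2, 111.2]
tool_rot: [-1.572, 0.0, 1.54]
force: [1.3, -1.7, 1.3]
width: 8.5
```

```bash
python3 - <<'E'
from h import *
go([509.5,-257,110],1.540);print(tool()[2]['torque'])
q=shot('scene')
cv2.imwrite('pics/c5.png',cv2.resize(q['image'][215:335,150:310,::-1],None,fx=5,fy=5,interpolation=2))
E
```

```text
shift cm [0.02, 0.12, 0.04] roll -0.000 (or +-2pi) tcp [ 509.9 -257.2  111.2] w 8.5 F [ 1.3 -1.7  1.3] t 5.78 q [ 0.83  0.76 -0.66  1.84  0.65  0.77  1.35] gd 18.700000000000003
[-0.31093465 -0.26035409  0.00605619]
```

View pics/c5.png

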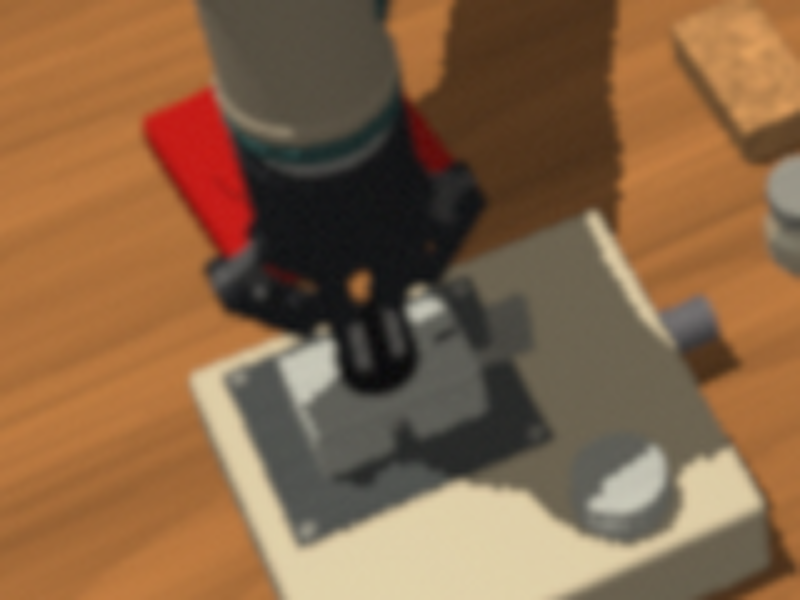

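The fingers hold the ridge (crop 375,345). I'll turn it clockwise by three clicks.

Request:
apply_moves --pt "0 0 0 0.1 0.5" --pt "0 0 0 0.2 0.5" --pt "0 0 0 0.3 0.5" --pt "0 0 0 0.4 0.5" --pt "0 0 0 0.5 0.5" --pt "0 0 0 0.6 0.5" --pt "0 0 0 0.7 0.5" --pt "0 0 0 0.8 0.5"

```text
clock: 6.82
eef_pos: [509.2, -258.4, 111.2]
tool_rot: [-1.572, 0.002, 0.736]
force: [0.2, -4.7, 1.5]
width: 8.5
```

```bash
python3 - <<'E'
from h import *
go([509.5,-257,110],-0.031);print(tool()[2]['torque'])
E
```

```text
shift cm [0.11, 0.12, 0.09] roll 0.767 (or +-2pi) tcp [ 509.2 -258.4  111.2] w 8.5 F [ 0.2 -4.7  1.5] t 6.83 q [ 0.7   0.71 -0.45  1.84  0.46  0.69  0.73] gd 18.700000000000003
[-0.80976755  0.03531089  0.07411288]
```

Request:
apply_moves --pt "0 0 0 0.1 0.5" --pt "0 0 0 0.2 0.5" --pt "0 0 0 0.3 0.5" --pt "0 0 0 0.4 0.5" --pt "0 0 0 0.5 0.5" --pt "0 0 0 0.6 0.5" --pt "0 0 0 0.7 0.5" --pt "0 0 0 0.77 0.5" --pt "0 0 0 0.77 0.5" --pt "0 0 0 0.77 0.5" --pt "0 0 0 0.77 0.5"

```text
clock: 8.2
eef_pos: [508.7, -258.7, 111.2]
tool_rot: [-1.573, 0.001, -0.03]
force: [-2.5, -5.3, 2.9]
width: 8.8
```

```bash
python3 - <<'E'
from h import *
go([509.5,-257,110],-0.031);print(tool()[2]['torque'])
E
```

```text
shift cm [0.07, 0.12, 0.17] roll 0.001 (or +-2pi) tcp [ 508.7 -258.7  111.2] w 8.8 F [-2.5 -5.3  2.9] t 8.2 q [ 0.57  0.68 -0.23  1.85  0.25  0.64  0.15] gd 18.700000000000003
[-1.15389668  0.38897849 -0.02907316]
```

Request:
apply_moves --pt "0 0 0 0 1.5" --pt "0 0 0 0 3" --pt "0 0 0 0 4" --pt "0 -3 0 0 4" --pt "0 -6 0 0 4" --pt "0 -6 -6 0 4" --pt "0 -6 -10 0 4" --pt "0 -6 -10 0 4"

```text
clock: 9.2
eef_pos: [505.1, -361.1, 170.7]
tool_rot: [-1.573, 0.0, -0.036]
force: [-0.3, 1.0, -0.4]
width: 39.9
```

```bash
python3 - <<'E'
from h import *
p=shot('top');q=shot('scene')
for pic in (p,q):
  for n in ('dial_grip','shackle_grip','lock'):
    print(n,[(np.round(d['location']).tolist(),round(d['confidence'],2)) for d in ctrl.mark_of(pic,n)][:4])
go([511.5,-191,76],-0.031)
cv2.imwrite('pics/c6.png',np.hstack([cv2.resize(a['image'][v-50:v+50,u-50:u+50,::-1],None,fx=4,fy=4,interpolation=2) for a,u,v in ((p,410,227),(q,235,275))]))
E
```

```text
dial_grip [([377.0, 7.0, 3.0], 0.56), ([509.0, -261.0, 119.0], 0.48)]
shackle_grip [([526.0, -191.0, 98.0], 0.64)]
lock [([505.0, -260.0, 66.0], 0.74), ([474.0, 248.0, 3.0], 0.69)]
dial_grip [([517.0, -258.0, 120.0], 0.73), ([698.0, 60.0, 2.0], 0.52), ([469.0, 246.0, 2.0], 0.19)]
shackle_grip [([520.0, -191.0, 97.0], 0.62)]
lock [([508.0, -254.0, 59.0], 0.7)]
shift cm [-0.02, 9.52, 16.47] roll 0.003 (or +-2pi) tcp [ 507.  -355.7  171.1] w 40.2 F [0.1 0.7 0. ] t 9.6 q [ 0.73  0.66 -0.27  1.66  0.22  0.85  0.34] gd 18.700000000000003
```

View pics/c6.png

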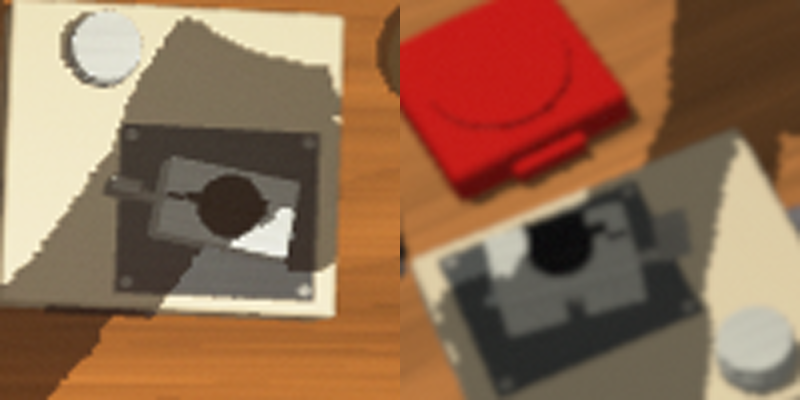

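The dial's pointer now faces the tab, but the lock twisted clockwise by about 0.17 rad within its play. I'll measure its yaw before gripping the tab.

```bash
python3 - <<'E'
from h import *
p=shot('top'); a=p['image'][195:255,370:450,::-1]
a=cv2.convertScaleAbs(a,alpha=1.7,beta=10)
cv2.imwrite('pics/c7.png',cv2.resize(a,None,fx=10,fy=10,interpolation=2))
E
```

```text
(no output)
```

View pics/c7.png

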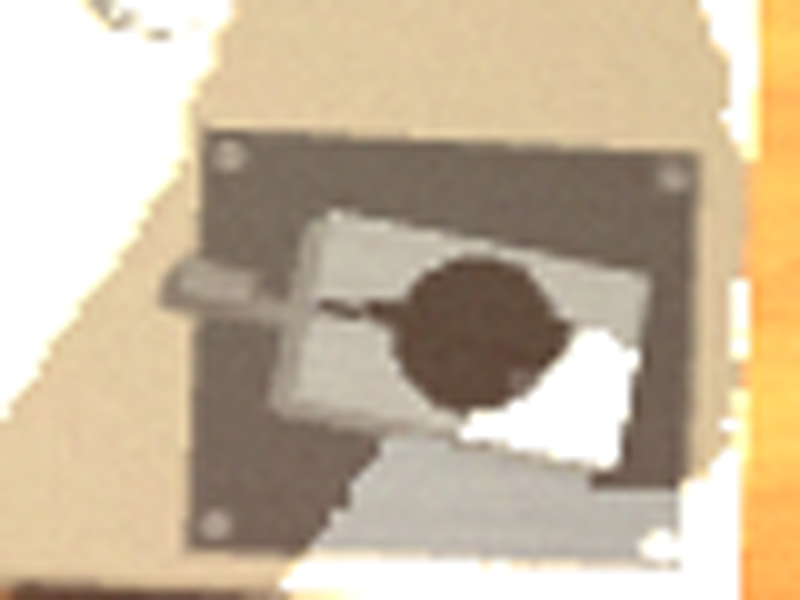

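```bash
python3 - <<'E'
from h import *
p=shot('top'); r=lambda c,z: ray(p,np.array(c)/10+[369.55,194.55],z)
L=[r(c,98) for c in [(328,212),(650,275),(612,470),(296,408)]]
print(np.round(L,1).tolist(),np.mean(L,0).round(1))
for i,j in ((0,1),(3,2)):
  e=L[i]-L[j]; print('yaw',np.arctan2(-e[0],e[1]).round(3),np.linalg.norm(e).round(1))
for i,j in ((0,3),(1,2)):
  e=L[i]-L[j]; print('yaw',np.arctan2(e[1],e[0]).round(3),np.linalg.norm(e).round(1))
d=r((478,333),107); b=r((372,310),107); print('dial',d,'beak',b,'dir',np.arctan2(-(b-d)[0],(b-d)[1]),np.linalg.norm(b-d))
T=[r(c,102) for c in [(190,258),(255,270),(240,303),(168,292)]]; print('tab',np.round(T,1).tolist(),np.mean(T,0))
E
```

```text
[[539.8, -220.1, 98.0], [524.9, -301.9, 98.0], [475.4, -292.1, 98.0], [490.1, -212.0, 98.0]] [ 507.6 -256.5   98. ]
yaw -0.18 83.1
yaw -0.181 81.4
yaw -0.161 50.4
yaw -0.196 50.5
dial [ 508.76681653 -256.30810646  107.        ] beak [ 514.20422229 -229.63818217  107.        ] dir -0.20112142755791962 27.21856430647982
tab [[527.3, -184.6, 102.0], [524.4, -201.0, 102.0], [516.1, -197.2, 102.0], [518.6, -179.1, 102.0]] [ 521.58789021 -190.49609009  102.        ]
```

```bash
python3 - <<'E'
from h import *
go([521,-191,76],-0.18)
E
```

```text
shift cm [0.94, 9.52, 16.55] roll 0.151 (or +-2pi) tcp [ 506.8 -356.2  171.1] w 40.3 F [ 0.2 -0.5 -0.3] t 9.7 q [ 0.73  0.66 -0.27  1.66  0.22  0.85  0.34] gd 18.700000000000003
```

Request:
apply_moves --pt "0.3 0 5 0.05 3.5" --pt "0.6 0 10 0.1 3.5" --pt "0.94 0 14 0.15 3.5" --pt "0.94 0 16.55 0.15 3.5" --pt "0.94 0 16.55 0.15 3.5" --pt "0.94 4 16.55 0.15 3.5" --pt "0.94 7 16.55 0.15 3.5" --pt "0.94 9 16.55 0.15 3.5" --pt "0.94 9.5 16.55 0.15 3.5" --pt "0.94 9.5 16.55 0.15 2" --pt "0.94 9.5 16.55 0.15 0.5" --pt "0.94 9.5 16.55 0.15 0.5" --pt "0.94 9.5 16.55 0.15 0.5"

```text
clock: 11.32
eef_pos: [521.3, -192.3, 76.8]
tool_rot: [-1.572, -0.001, -0.181]
force: [-0.4, 0.2, 3.9]
width: 8.5
```

```bash
python3 - <<'E'
from h import *
go([521,-191,76],-0.18)
q=shot('scene')
cv2.imwrite('pics/c8.png',cv2.resize(q['image'][215:335,170:330,::-1],None,fx=5,fy=5,interpolation=2))
E
```

```text
shift cm [-0.06, 0.08, 0.12] roll -0.001 (or +-2pi) tcp [ 521.3 -192.3   76.8] w 8.5 F [-0.4  0.2  3.9] t 11.32 q [ 0.42  0.72 -0.17  1.91  0.23  0.53 -0.09] gd 18.700000000000003
```

View pics/c8.png

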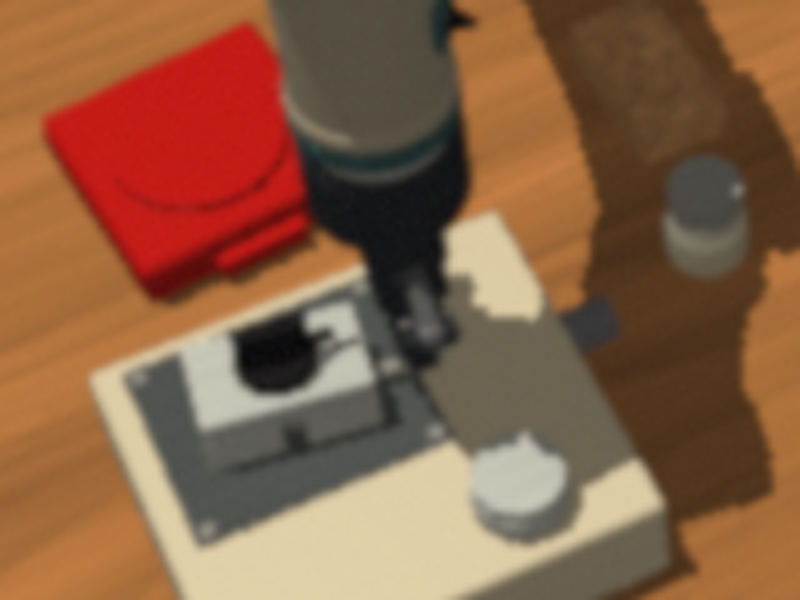

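Request:
apply_moves --pt "0 0 0.4 0 0.5" --pt "0 0 0.8 0 0.5" --pt "0 0 1.2 0 0.5" --pt "0 0 1.6 0 0.5" --pt "0 0 2.0 0 0.5" --pt "0 0 2.4 0 0.5" --pt "0 0 2.8 0 0.5" --pt "0 0 3.1 0 0.5" --pt "0 0 3.3 0 0.5" --pt "0 0 3.3 0 0.5"

```text
clock: 12.62
eef_pos: [527.2, -160.6, 76.6]
tool_rot: [-1.573, -0.001, -0.18]
force: [-0.7, -4.2, 6.0]
width: 8.8
```

```bash
python3 - <<'E'
from h import *
go([521,-191,76],-0.18)
p=shot('top');q=shot('scene')
cv2.imwrite('pics/c9.png',np.hstack([cv2.resize(a['image'][v-50:v+50,u-50:u+50,::-1],None,fx=4,fy=4,interpolation=2) for a,u,v in ((p,410,227),(q,235,275))]))
E
```

```text
shift cm [-0.06, 0.06, -3.1] roll -0.000 (or +-2pi) tcp [ 527.2 -160.6   76.6] w 8.8 F [-0.7 -4.2  6. ] t 12.62 q [ 0.35  0.71 -0.17  1.92  0.22  0.52 -0.15] gd 18.700000000000003
```

View pics/c9.png

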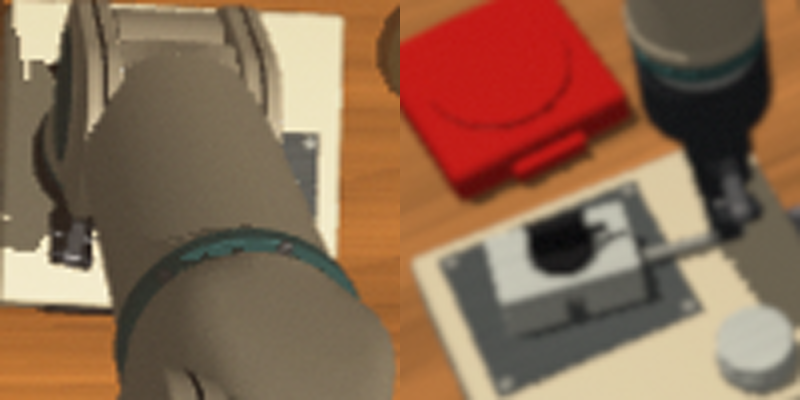

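The bar is out by about 32 mm of tool travel, but the lock may have moved with it through its play. I'll pull on until I feel the stop.

Request:
apply_moves --pt "0 0 0.2 0 0.5" --pt "0 0 0.4 0 0.5" --pt "0 0 0.4 0 0.5"

```text
clock: 13.1
eef_pos: [527.1, -160.4, 76.4]
tool_rot: [-1.577, -0.001, -0.183]
force: [-1.6, -10.2, 4.6]
width: 9.1
```

Request:
apply_moves --pt "0 0 0.2 0 0.5" --pt "0 0 0.4 0 0.5" --pt "0 0 0.4 0 0.5"

```text
clock: 13.48
eef_pos: [527.1, -160.1, 76.3]
tool_rot: [-1.581, -0.001, -0.185]
force: [-2.6, -18.4, 2.9]
width: 9.0
```

```bash
python3 - <<'E'
from h import *
go([521,-191,76],-0.18)
E
```

```text
shift cm [-0.03, 0.06, -3.14] roll -0.005 (or +-2pi) tcp [ 527.1 -160.1   76.3] w 9.0 F [ -2.6 -18.4   2.9] t 13.47 q [ 0.34  0.71 -0.16  1.92  0.22  0.52 -0.16] gd 18.700000000000003
```

Hard stop: 18 N for 0.3 mm. I'll relieve the pull, release, rise and look.

Request:
apply_moves --pt "0 0 -0.7 0 0.5" --pt "0 0 -0.7 0 2" --pt "0 0 -0.7 0 3.5" --pt "0 -2 -0.7 0 4" --pt "0 -6 -0.7 0 6" --pt "0 -12 -0.7 0 7" --pt "0 -12 5 0 7" --pt "0 -12 10 0 7" --pt "0 -12 10 0 7"

```text
clock: 14.6
eef_pos: [546.8, -46.2, 196.1]
tool_rot: [-1.567, -0.0, -0.17]
force: [0.4, 0.2, 0.2]
width: 70.0
```

```bash
python3 - <<'E'
from h import *
go([508,-256,64],-0.18)
p=shot('top');q=shot('scene')
for pic in (p,q):
  for n in ('dial_grip','shackle_grip','lock'):
    print(n,[(np.round(d['location']).tolist(),round(d['confidence'],2)) for d in ctrl.mark_of(pic,n)][:4])
cv2.imwrite('pics/d1.png',np.hstack([cv2.resize(cv2.convertScaleAbs(a['image'][v-50:v+50,u-50:u+50,::-1],alpha=1.3),None,fx=4,fy=4,interpolation=2) for a,u,v in ((p,410,227),(q,235,275))]))
a=p['image'][195:255,370:450,::-1]
a=cv2.convertScaleAbs(a,alpha=1.3,beta=10)
cv2.imwrite('pics/d2.png',cv2.resize(a,None,fx=10,fy=10,interpolation=2))
E
```

```text
shift cm [-0.27, 13.13, -21.39] roll 0.010 (or +-2pi) tcp [546.8 -46.2 196.1] w 70.0 F [0.4 0.2 0.2] t 14.6 q [ 0.19  0.53 -0.23  1.84  0.16  0.79 -0.29] gd 18.700000000000003
dial_grip [([699.0, 59.0, -3.0], 0.63), ([512.0, -258.0, 117.0], 0.62)]
shackle_grip [([618.0, -434.0, 1.0], 0.15)]
lock [([507.0, -262.0, 62.0], 0.86)]
dial_grip [([515.0, -254.0, 119.0], 0.48)]
shackle_grip [([528.0, -165.0, 97.0], 0.74), ([467.0, 248.0, -1.0], 0.33)]
lock [([506.0, -258.0, 63.0], 0.7)]
```

View pics/d1.png

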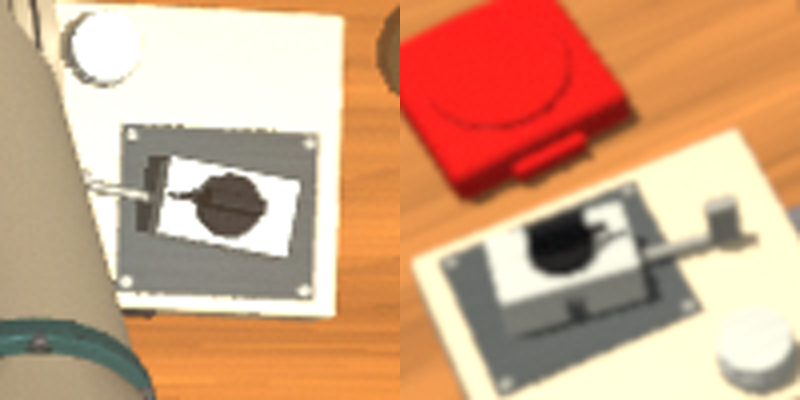

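View pics/d2.png

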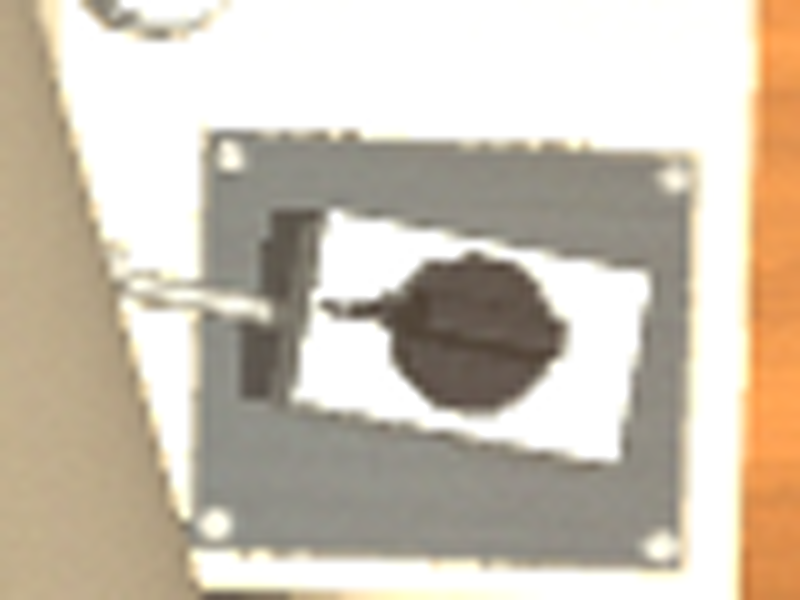

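The lock hasn't moved: centre ≈ (508, -257), yaw -0.18, shackle out. Next I'll grip its x faces.

```bash
python3 - <<'E'
from h import *
go([509.1,-252,63],-0.18)
E
```

```text
shift cm [-0.05, 13.3, -20.13] roll -0.002 (or +-2pi) tcp [546.  -54.  195.9] w 69.9 F [ 0.3  0.  -1.6] t 15.0 q [ 0.2   0.53 -0.22  1.84  0.16  0.79 -0.29] gd 18.700000000000003
```

Request:
apply_moves --pt "0 0 -5 0 7" --pt "0 0 -10 0 7" --pt "0 0 -15 0 7" --pt "0 0 -19 0 7" --pt "0 0 -20.1 0 7" --pt "0 0 -20.1 0 7" --pt "0 0 -20.1 0 7"

```text
clock: 15.88
eef_pos: [510.8, -248.6, 196.1]
tool_rot: [-1.569, -0.0, -0.178]
force: [-0.4, 0.2, -0.3]
width: 70.0
```

```bash
python3 - <<'E'
from h import *
go([509.1,-252,63],-0.18)
E
```

```text
shift cm [-0.11, 13.31, -0.38] roll 0.002 (or +-2pi) tcp [ 510.8 -248.6  196.1] w 70.0 F [-0.4  0.2 -0.3] t 15.88 q [ 0.55  0.56 -0.23  1.78  0.16  0.82  0.07] gd 18.700000000000003
```

Request:
apply_moves --pt "0 3 0 0 7" --pt "0 5 0 0 7" --pt "0 5 0 0 7" --pt "0 5 0 0 7"

```text
clock: 16.38
eef_pos: [511.1, -249.8, 146.8]
tool_rot: [-1.571, -0.001, -0.178]
force: [0.9, 0.7, 0.2]
width: 70.1
```

```bash
python3 - <<'E'
from h import *
go([509.1,-252,63],-0.18)
E
```

```text
shift cm [-0.17, 8.38, -0.25] roll 0.002 (or +-2pi) tcp [ 511.1 -249.8  146.8] w 70.1 F [0.9 0.7 0.2] t 16.38 q [ 0.54  0.63 -0.21  1.83  0.19  0.71  0.05] gd 18.700000000000003
```

Request:
apply_moves --pt "-0.17 3 -0.2 0 7" --pt "-0.17 6 -0.2 0 7" --pt "-0.17 7.8 -0.2 0 7" --pt "-0.17 8.3 -0.2 0 7" --pt "-0.17 8.35 -0.2 0 7" --pt "-0.17 8.35 -0.2 0 7"

```text
clock: 17.12
eef_pos: [508.9, -252.6, 63.5]
tool_rot: [-1.571, -0.002, -0.18]
force: [0.3, 0.5, 1.1]
width: 70.3
```

```bash
python3 - <<'E'
from h import *
go([509.1,-252,63],-0.18)
q=shot('scene')
cv2.imwrite('pics/d3.png',cv2.resize(q['image'][215:335,170:330,::-1],None,fx=5,fy=5,interpolation=2))
E
```

```text
shift cm [0.01, 0.05, 0.07] roll -0.000 (or +-2pi) tcp [ 508.9 -252.6   63.5] w 70.3 F [0.3 0.5 1.1] t 17.12 q [ 0.52  0.75 -0.17  1.88  0.23  0.53  0.02] gd 18.700000000000003
```

View pics/d3.png

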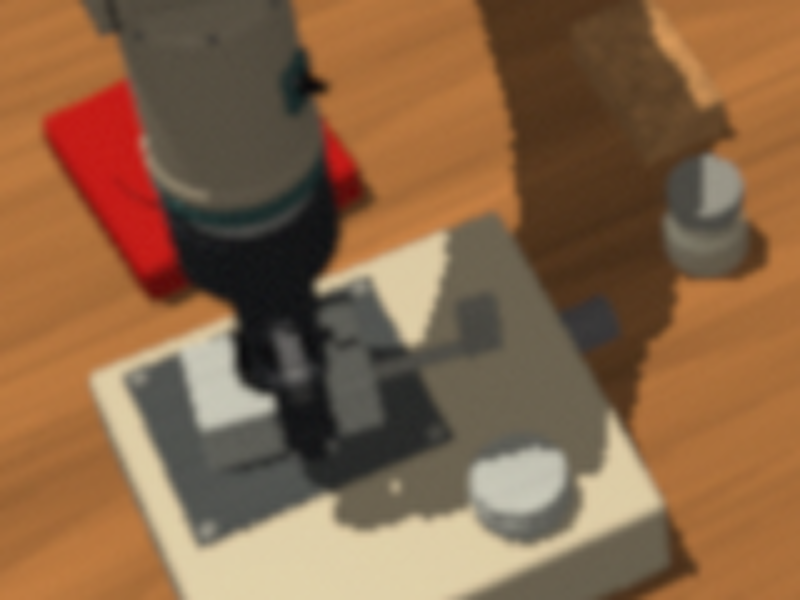

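The fingers stand on both sides of the block with no contact. I'll close and check the force.

Request:
apply_moves --pt "0 0 0 0 6" --pt "0 0 0 0 5" --pt "0 0 0 0 4" --pt "0 0 0 0 3" --pt "0 0 0 0 3" --pt "0 0 0 0 3"

```text
clock: 17.92
eef_pos: [509.4, -252.7, 63.4]
tool_rot: [-1.571, -0.003, -0.18]
force: [1.6, 0.0, 5.9]
width: 49.1
```

```bash
python3 - <<'E'
from h import *
go([509.1,-252,63],-0.18)
E
```

```text
shift cm [-0.04, 0.04, 0.06] roll 0.000 (or +-2pi) tcp [ 509.4 -252.7   63.4] w 49.1 F [1.6 0.  5.9] t 17.93 q [ 0.52  0.75 -0.17  1.88  0.23  0.53  0.02] gd 18.700000000000003
```

Width 49 mm fits the 50 mm block. I'll lift straight up slowly.

Request:
apply_moves --pt "0 -0.5 0 0 3" --pt "0 -1 0 0 3" --pt "0 -1.5 0 0 3" --pt "0 -2 0 0 3" --pt "0 -2.5 0 0 3" --pt "0 -3 0 0 3" --pt "0 -4 0 0 3" --pt "0 -5 0 0 3" --pt "0 -6 0 0 3" --pt "0 -7 0 0 3" --pt "0 -8 0 0 3" --pt "0 -9 0 0 3" --pt "0 -9 0 0 3" --pt "0 -9 0 0 3"

```text
clock: 19.68
eef_pos: [507.9, -252.2, 152.3]
tool_rot: [-1.571, 0.001, -0.18]
force: [-0.7, 0.4, -7.4]
width: 49.2
```

```bash
python3 - <<'E'
from h import *
# TCP->lock origin offset: tcp(509.4,-252.7,63.4) -> lock(508.2,-256.8,60)
go([473.5+1,248.5+4,117],-0.18)
q=shot('scene')
cv2.imwrite('pics/d4.png',cv2.resize(q['image'][175:335,150:330,::-1],None,fx=3.7,fy=3.7,interpolation=2))
E
```

```text
shift cm [-12.32, 3.54, 49.06] roll -0.000 (or +-2pi) tcp [ 507.9 -252.2  152.3] w 49.2 F [-0.7  0.4 -7.4] t 19.68 q [ 0.55  0.62 -0.21  1.83  0.19  0.72  0.05] gd 18.700000000000003
```

View pics/d4.png

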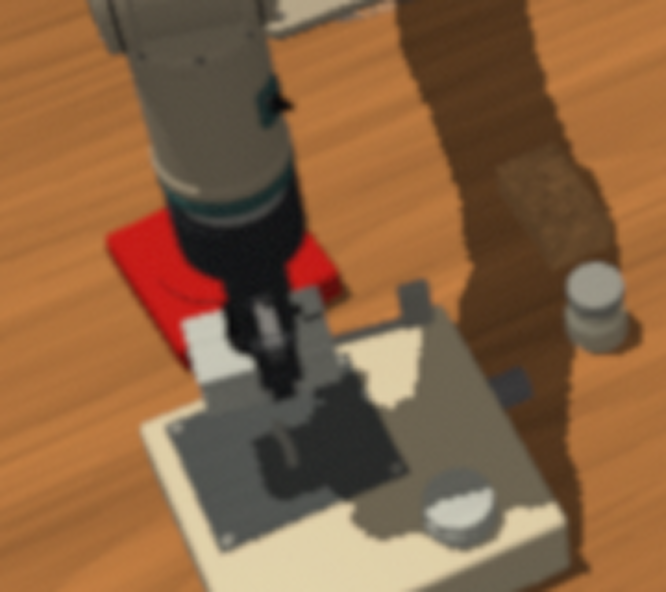

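The lock is off the staple, with 7.4 N of load. I'll carry it high to above the reader.

Request:
apply_moves --pt "-0.25 0 1 0 3" --pt "-0.75 0 3 0 3" --pt "-1.5 0 6 0 3" --pt "-2.25 0 9 0 3" --pt "-3 0 12 0 3" --pt "-3.75 0 15 0 3" --pt "-4.5 0 18 0 3" --pt "-5.25 0 21 0 3" --pt "-6 0 24 0 3" --pt "-6.75 0 27 0 3" --pt "-7.5 0 30 0 3" --pt "-8.25 0 33 0 3" --pt "-9 0 36 0 3" --pt "-9.75 0 39 0 3" --pt "-10.5 0 42 0 3" --pt "-11.25 0 45 0 3" --pt "-12 0 47.5 0 3" --pt "-12.3 0 49 0 3" --pt "-12.3 0 49 0 3" --pt "-12.3 0 49 0 3"

```text
clock: 22.22
eef_pos: [474.7, 250.2, 152.3]
tool_rot: [-1.573, 0.0, -0.181]
force: [0.7, -0.7, -7.5]
width: 49.1
```

Request:
apply_moves --pt "0 0.5 0 0 3" --pt "0 1.2 0 0 3" --pt "0 1.9 0 0 3" --pt "0 2.6 0 0 3" --pt "0 3.2 0 0 3" --pt "0 3.5 0 0 3" --pt "0 3.5 0 0 3" --pt "0 3.5 0 0 3" --pt "0 3.5 0 0 3"

```text
clock: 23.35
eef_pos: [475.1, 251.9, 117.8]
tool_rot: [-1.57, -0.0, -0.18]
force: [0.1, -0.4, -7.5]
width: 49.1
```

```bash
python3 - <<'E'
from h import *
go([474.5,252.5,117],-0.18)
p=shot('top');q=shot('scene')
for pic in (p,q):
  for n in ('dial_grip','shackle_grip','lock','reader_top'):
    print(n,[(np.round(d['location']).tolist(),round(d['confidence'],2)) for d in ctrl.mark_of(pic,n)][:4])
cv2.imwrite('pics/d5.png',np.hstack([cv2.resize(a['image'][v-65:v+65,u-65:u+65,::-1],None,fx=3,fy=3,interpolation=2) for a,u,v in ((p,215,235),(q,400,195))]))
E
```

```text
shift cm [-0.07, 0.08, 0.05] roll -0.000 (or +-2pi) tcp [475.1 251.9 117.8] w 49.1 F [ 0.1 -0.4 -7.5] t 23.35 q [-0.45  0.63 -0.14  1.93  0.15  0.58 -0.86] gd 18.700000000000003
dial_grip [([478.0, 245.0, 173.0], 0.36)]
shackle_grip []
lock [([473.0, 246.0, 115.0], 0.84)]
reader_top [([311.0, -224.0, 31.0], 0.97), ([657.0, 379.0, 32.0], 0.88), ([475.0, 246.0, 39.0], 0.73)]
dial_grip [([480.0, 248.0, 174.0], 0.52)]
shackle_grip [([376.0, 6.0, 3.0], 0.66), ([493.0, 345.0, 148.0], 0.47)]
lock [([474.0, 251.0, 112.0], 0.84)]
reader_top [([309.0, -226.0, 36.0], 0.97), ([243.0, 323.0, 34.0], 0.96), ([478.0, 245.0, 36.0], 0.78), ([657.0, 382.0, 36.0], 0.57)]
```

View pics/d5.png

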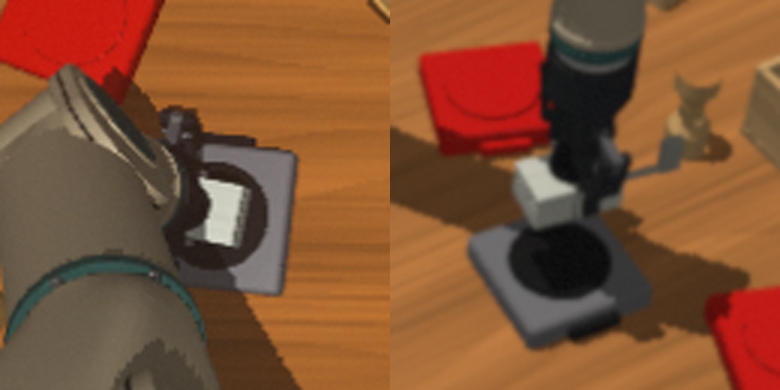

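The lock is held over the pad, centred within a few mm, with its underside at z≈114. The tab lies about 98 mm from the lock's origin, so the shackle is fully out. Handing in.

```bash
python3 - <<'E'
from h import *
s=ctrl.read_state();print(abs(s['qd']).max(),s['clock']);print(ctrl.finish_job())
E
```

```text
0.0016648606961416012 23.85
the job is handed in; nothing more can be done
None
```

The job is handed in at 23.9 s of the 61 s allowed, with the lock held level over the grey reader's pad. No verdict is reported, so what follows is my own last checks.

**What I did:** I turned the dial clockwise three clicks to the opening notch and pulled the shackle out to its hard stop, about 32 mm. I then gripped the block by its x faces, lifted it off the staple and carried it over the pad.

**Last checks:**
- **Position:** the networks put the lock's origin at about (473–474, 246–251, 112–115) mm, against a pad centre of about (474, 248, 34). That leaves it within a few mm of centre and about 80 mm up.
- **Grip:** the fingers are 49 mm apart on the 50 mm block, with a steady 7.5 N load and the arm still.
- **Tilt:** the tool's tilt is about 0.001 rad.
- **Shackle:** in the scene picture the tab is about 98 mm from the lock's origin, so it is fully out. The top camera did not find the tab.

**What did not go as expected:** while I turned the dial, the lock twisted about 0.15 rad clockwise within its play on the staple, though the task says it cannot twist. I measured the new angle and used it for the later grasps. The dial still sat in its notch, about 0.02 rad off by the picture. I saw no bystander moved in the pictures, but I did not re-measure them at the end.

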